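# Clamp a cork brick with an eccentric knob

### The job

Lay the small cork brick flat in the bamboo clamping frame, between its two side rails, and then turn the eccentric wooden knob clockwise (seen from above) until its lobe bears on the end of the brick and holds it against the sprung stop, ready for sanding. Clamp it firmly, with about 10 N, but never let the lobe press the soft cork with more than 25 N; let go at the end, and leave the jar, the basket and the big cork block where they are.

Things in the scene. Friction and masses are not known exactly. Their poses are not given: they have to be found in the camera images.
- brick: the small brick of cork, 100 mm (its x) by 54 mm (its y) by 45 mm high, 60 to 130 g, loose on the ledge; origin at the centre of its underside. Either end may face the knob.
- frame: the bamboo clamping frame, fixed to the ledge. Origin under the centre of its base board (220 mm along x, 94 mm along y, top face 12 mm above the ledge). Two side rails, x = -26 to +46 mm, stand 12 mm above the board, inner faces at y = -31 and +31 mm; the brick lies between them, long side along x, 4 mm of play on each side. Knob pivot at x = -70 mm, stop at the +x end.
- lobe: the eccentric knob: a wooden disc of radius 27 mm, centred 16 mm off the pivot, 19 to 43 mm above the ledge, with a grip bar above. Origin on the pivot axis, 13 mm above the ledge; x axis from the pivot to the disc's centre, z up. With a = angle from the frame's x to this x axis, the disc reaches 27 + 16 cos(a) mm from the pivot towards the brick
- knob_grip (a point): the middle of the grip bar, on the pivot axis, 76 mm above the ledge. The bar is 14 mm thick (lobe's y), 28 mm high (62 to 90 mm above the ledge) and 56 mm long along the lobe's x: 22 mm behind the pivot, 34 mm beyond it on the lobe's side; under it a bare stem of radius 9 mm. Clamping takes 0.4 to 1.5 rad of clockwise turning from the start
- big_block: bystander: a big cork block, 150 x 90 x 65 mm, origin at the centre of its underside; too wide for the frame, leave it alone
- jar: bystander: a glass jar with a wooden lid, 84 mm across, 130 mm high, origin at the centre of its underside; leave it alone
- basket: bystander: a round wicker basket about 150 mm across, 58 mm high, with a steel massage ball in it, origin at the centre of its underside; leave it alone
- bay (a point): the middle of the bay, on top of the base board (frame x = 1 mm, y = 0): a brick laid with its underside centred here touches neither lobe nor stop (at the start the room from lobe to stop is about 5 to 19 mm longer than the brick)
- stop_mark (a point): a point fixed in the frame at the stop's average place (frame x = 60 mm). The stop itself, an upright bamboo plate 56 mm wide, top 52 mm above the ledge, was set by hand: its face lies up to 6 mm either way along x and is not measured. It is on a stiff spring: about 10 N per mm, up to 7 mm towards +x
- knob_axis (a point): on the pivot axis at the disc's mid-height. How the knob feels: it starts at a = 2.13 to 2.25 rad; clockwise reduces a, to a limit at 0.05. It turns with a steady drag of about 0.25 N m; once the lobe has pushed the brick up to the stop, the twist rises by about 0.03 N m per newton. Let go, it stays put but settles: a third to a half of the force goes. A rise of 0.52 N m leaves 6 to 11 N
Things that resemble listed ones, but are neither listed nor needed, are in the scene too. What is shaped like the frame but purple or red is not meant.

How it is judged:
By the outcome, as a careful person would: the job done as asked, in the order asked, and still so for the second after the job is handed in, with the robot touching nothing.
It also fails if it takes over 64 s, if anything falls off the work surface, if the arm or the gripper's body presses on something with over 40 N, if the wrist force passes 120 N, or if a joint passes its speed limit or range.

### The arm

A 7-joint arm with a two-finger parallel gripper is mounted at the origin on the work surface. World frame = base frame: x ahead of the robot, y to its left, z up, the work surface at z = 0. Lengths are in m, angles in rad, forces in N, time in s.
With the tool pointing down it reaches from about 0.425 to 0.925 m from the base axis. Payload 6.8 kg.
Tool frame: the origin (TCP) lies on the centre line of the jaws, within the pads' length; the fingertips stand 19 mm ahead of it and the grasp point (between the pads) is the TCP (tcp_to_tips is the distance from the TCP to the fingertips, in m); x points along the fingers, y is the direction in which the jaws open and shut, and the axes are right-handed (so a half turn about x gives the same grasp; the last joint's range is limited). The gripper opens to 85 mm and grips with 20 to 120 N. Pads are 22 mm wide; open, the fingers measure 114 mm over their backs; the gripper's body (76 mm by 85 mm) begins 54 mm behind the grasp point. The pads swing forward as they close: fully open they stand 13 mm farther back than shut.
Start: joints at [-1.351, 0.477, 0.022, 1.555, -0.011, 1.109, -0.083], TCP at [0.217, 0.639, 0.25] pointing down, gripper open.
Joint ranges: [-2.96, 2.96], [-0.34, 2.1], [-1.41, 1.46], [0.24, 2.44], [-1.37, 4.51], [0.17, 1.92], [-2.96, 2.96]. Speed limits (rad/s): [2.39, 2.39, 3.14, 3.14, 3.14, 3.14, 3.14].

### API

Orientations are given as a unit quaternion [w, x, y, z].
In Python, from station import get_obs, read_camera, hand_in, spot_in, cut_out, tcp_to_tips gives the robot as it stands.
- The arm moves only by the shell command python3 -m jog 'ROWS' [FORCE]. ROWS is JSON, a list of rows, each an object of numbers: "gripper": the closure, from 0 (fully open) to 1 (shut); "dx", "dy", "dz": the shift along the world's x, y, z in m; "rx", "ry", "rz": the turn, a rotation vector about the world's x, y, z in degrees. In form: [{"gripper": .., "dx": .., "dy": .., "dz": .., "rx": .., "ry": .., "rz": ..}, ...]. A call has 1 to 10 rows; each row is the pose to reach, as a shift and turn from the pose commanded when the call began; what a row does not reach only later rows make up. A row lasts 1/10 s, in which the tool goes at most 50 mm and 8.59 degrees, less where a joint would pass 70% of its speed; a pose out of reach is approached as far as the arm can. A call with a gripper value outside its range is refused whole. The fingers move at their own pace and stop on an object; FORCE is the grip in N (left out, the last holds). Time passes only in rows, so rows that repeat a pose let the fingers close. It gives the time, the measured TCP pose, the force and the opening at its end, in the units of the state.
- get_obs(): the state, without advancing time (a new reading comes with each control period).
- read_camera(name): name is "scene" or "top" or "wrist"; returns a dict with "pixels" (400x640x3 uint8, blue, green, red), "range_z" (400x640 float32, m along the optical axis (not along the pixel's ray), 0 where there is no reading), "camera_matrix" (3x3 intrinsics, pixels), "cam_to_world" (4x4, takes a point from camera to world coordinates). Camera axes: x right, y down, z forward; pixel columns grow to the right and rows downward; lengths in m; the calibration is good to about 2 mm. A picture is of the moment at which its call begins.
- hand_in(): hands the job in, once; it reports no verdict.
Trained networks look in the newest picture that a camera, given by its name, has taken for a name from the list of things; names that differ only in an ending like _2 or _b are one class to them, and where a whole thing is asked for, a point or a joint stands for the part that bears it (a point fixed in the world has none). Each returns a list of dicts, best first, with "conf" (0 to 1); they miss things now and then, are a little off and sometimes report something else, mostly with a low value. They report only what shows in the picture. A call takes as long as a camera call. They do not tell look-alikes from the thing itself.
- spot_in(camera, label): "box" ([centre column, centre row, width, height] in pixels, round what is visible of it).
- cut_out(camera, label): "mask" (400x640 bool, what is visible of it) and "box" ([centre column, centre row, width, height] in pixels, round what is visible of it).
The state is a dict: "t": time; "q": joint angles; "joint_vel": joint speeds; "joint_torque": joint torques, N m; "eef_pos": TCP position; "tool_rot": TCP orientation; "contact_force": force on the tool from outside, world axes, zero at the start; "torque": the same for the moment, N m; "gripper_width": opening from 0.0 (shut) to 1.0 (fully open).
Only numpy, scipy, OpenCV 4.12 (cv2) and the standard library are available. Lean on these libraries where they do the work, as an engineer would, in place of code of your own. Each camera call takes 0.05 s, during which the arm holds its last target. There are 200 camera calls.

## Working session

There is one attempt and no reset: what is moved stays moved. The work goes in short steps, Python scripts to look and compute and a shell command to move; the robot and the scene stay as the last step left them, time stands still between calls to the robot, and variables do not carry over. Pictures are saved under pics/ and viewed, about 8 in all and at most 12, crops included, and the job is handed in when it is done.

```bash
mkdir -p pics; ls; cat > h.py <<'E'
import numpy as np, cv2
from station import *
def pts(im,mask=None):
    z=im["range_z"]; K=im["camera_matrix"]; T=im["cam_to_world"]
    v,u=np.indices(z.shape)
    P=np.stack([(u-K[0,2])/K[0,0]*z,(v-K[1,2])/K[1,1]*z,z],-1)@T[:3,:3].T+T[:3,3]
    ok=z>0
    return P,ok if mask is None else ok&mask
def proj(im,p):
    T=np.linalg.inv(im["cam_to_world"]);c=T[:3,:3]@np.array(p)+T[:3,3];q=im["camera_matrix"]@c
    return q[:2]/q[2]
E
python3 - <<'E'
from h import *
o=get_obs();print(o["t"],o["eef_pos"],o["tool_rot"],o["contact_force"],o["torque"],o["gripper_width"],tcp_to_tips)
for c in ["top","scene"]:
    im=read_camera(c);cv2.imwrite(f"pics/{c}0.png",im["pixels"])
    np.savez(f"{c}0.npz",**im)
    P,_=pts(im)
    for l in ["brick","frame","lobe","knob_grip","big_block","jar","basket"]:
        for d in cut_out(c,l)[:3]:
            m=d["mask"]&(im["range_z"]>0);p=P[m]
            print(c,l,round(d["conf"],2),np.round(d["box"]),np.round(np.median(p,0),3) if len(p) else None, np.round(np.percentile(p[:,2],95),3) if len(p) else None)
E
```

```text
pics
0.0 [0.2171469  0.63853041 0.24932562] [ 0.69758233  0.11469642  0.69768848 -0.11599314] [-0.7623415  -0.08411587  0.26799579] [0.01311829 0.01897974 0.03626151] 1.0006319716633898 0.019
top brick 0.92 [242. 188.  33.  35.] [0.578 0.242 0.044] 0.049
top frame 0.76 [374. 208.  72.  42.] [ 0.514 -0.177  0.013] 0.087
top frame 0.63 [374. 277.  73.  31.] [ 0.304 -0.157  0.013] 0.071
top frame 0.56 [425. 140.  76.  48.] [ 0.731 -0.328  0.013] 0.081
top lobe 0.86 [402. 285.  19.  13.] [ 0.295 -0.231  0.045] 0.092
top lobe 0.72 [400. 214.  20.  24.] [ 0.495 -0.229  0.046] 0.092
top lobe 0.63 [451. 147.  24.  28.] [ 0.696 -0.393  0.047] 0.092
top knob_grip 0.86 [450. 150.  16.  26.] [ 0.695 -0.394  0.046] 0.092
top knob_grip 0.69 [401. 214.  16.  17.] [ 0.498 -0.229  0.047] 0.092
top knob_grip 0.52 [401. 283.  16.  16.] [ 0.296 -0.233  0.046] 0.092
top big_block 0.94 [161. 193.  38.  51.] [0.555 0.48  0.064] 0.069
top jar 0.55 [473. 198.  42.  28.] [ 0.551 -0.436  0.126] 0.133
top basket 0.77 [303. 119.  49.  50.] [0.798 0.056 0.016] 0.059
scene brick 0.96 [396. 232.  33.  38.] [0.593 0.246 0.043] 0.046
scene frame 0.94 [179. 269.  96.  66.] [ 0.736 -0.324  0.012] 0.073
scene frame 0.89 [255. 206.  80.  50.] [ 0.523 -0.175  0.012] 0.073
scene frame 0.89 [268. 151.  74.  36.] [ 0.313 -0.159  0.012] 0.072
scene lobe 0.98 [153. 253.  24.  25.] [ 0.707 -0.385  0.045] 0.09
scene lobe 0.61 [228. 198.  16.  25.] [ 0.508 -0.224  0.043] 0.09
scene lobe 0.58 [240. 144.  14.  26.] [ 0.309 -0.227  0.043] 0.09
scene knob_grip 0.86 [231. 197.  23.  24.] [ 0.511 -0.222  0.043] 0.09
scene knob_grip 0.71 [155. 253.  23.  30.] [ 0.707 -0.386  0.044] 0.09
scene knob_grip 0.68 [243. 144.  20.  28.] [ 0.309 -0.227  0.043] 0.09
scene big_block 0.97 [485. 229.  42.  60.] [0.576 0.485 0.062] 0.066
scene jar 0.75 [148. 205.  39.  47.] [ 0.576 -0.434  0.1  ] 0.131
scene basket 0.85 [324. 294.  64.  62.] [0.775 0.058 0.02 ] 0.057
```

```bash
python3 - <<'E'
import cv2
a=cv2.imread("pics/top0.png")[90:310,130:510]
cv2.imwrite("pics/top0c.png",cv2.resize(a,None,fx=2.1,fy=2.1,interpolation=cv2.INTER_CUBIC))
E
```

```text
(no output)
```

View pics/top0c.png

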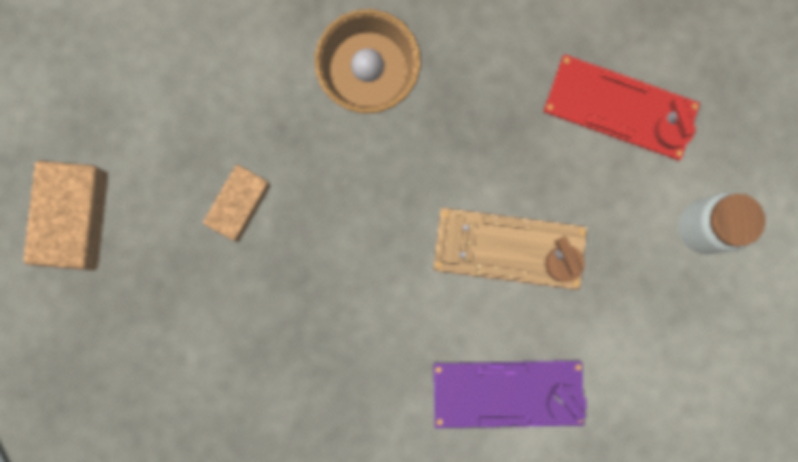

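The crop shows the bamboo frame at full-image px (373,208), its knob on the right (−y) at about (399,213). The small brick is at (242,187), and the red and purple frames are decoys. Next I fit the poses.

```bash
python3 - <<'E'
from h import *
from scipy.spatial.transform import Rotation as R
def rect(p):
    (c,s,a)=cv2.minAreaRect((p[:,:2]*1000).astype(np.float32)); 
    b=cv2.boxPoints((c,s,a));e=[b[1]-b[0],b[2]-b[1]];l=max(e,key=np.linalg.norm)
    return np.round(c,1),np.round(s,1),round(np.degrees(np.arctan2(l[1],l[0]))%180,1)
for c in ["top","scene"]:
    im=dict(np.load(f"{c}0.npz"));P,ok=pts(im);X,Y,Z=P[...,0],P[...,1],P[...,2]
    near=lambda x,y,r:ok&(np.hypot(X-x,Y-y)<r)
    print(c,"brick",rect(P[near(.585,.243,.09)&(Z>.035)]))
    f=near(.51,-.175,.14)
    print("board",rect(P[f&(Z>.008)&(Z<.09)]))
    print("rails+",rect(P[f&(Z>.018)&(Z<.03)]))
    print("bar",rect(P[f&(Z>.08)]),"disc",rect(P[f&(Z>.035)&(Z<.05)&(Y<-.2)]))
    s=P[f&(Z>.03)&(Y>-.17)]; print("stop",len(s),s.mean(0) if len(s) else "")
o=get_obs();print(R.from_quat(np.roll(o["tool_rot"],-1)).as_matrix().round(2),o["q"])
E
```

```text
top brick (array([578.8, 244.3]), array([54.6, 99.5]), np.float32(151.5))
board (array([ 515.1, -164. ]), array([210.5, 230.8]), np.float32(119.4))
rails+ (array([ 519.6, -150.7]), array([192.1,  86.8]), np.float32(82.8))
bar (array([ 503.8, -231.9]), array([55.1, 14.3]), np.float32(26.7)) disc (array([ 494.1, -236.6]), array([48.8, 52.5]), np.float32(96.5))
stop 275 [ 0.52752822 -0.07908342  0.05015459]
scene brick (array([580.3, 249.4]), array([ 54. , 102.4]), np.float32(151.6))
board (array([ 519.5, -155.3]), array([220.5,  97.5]), np.float32(83.1))
rails+ (array([ 519.1, -152.6]), array([199.3,  88.8]), np.float32(84.2))
bar (array([ 505.2, -226.7]), array([56.1, 13.2]), np.float32(25.1)) disc (array([ 496.8, -230.7]), array([53.4, 52.8]), np.float32(31.3))
stop 329 [ 0.53388514 -0.07370034  0.04680351]
[[-0.    0.32  0.95]
 [-0.    0.95 -0.32]
 [-1.   -0.    0.  ]] [-1.35110198  0.47700692  0.02240703  1.5554196  -0.01148766  1.109318
 -0.08309201]
```

```bash
python3 -m jog '[{"gripper":0,"dx":0.36,"dy":-0.39,"dz":0,"rz":-10},{"gripper":0,"dx":0.36,"dy":-0.39,"rz":-10},{"dx":0.36,"dy":-0.39,"rz":-10,"gripper":0},{"dx":0.36,"dy":-0.39,"rz":-10,"gripper":0},{"dx":0.36,"dy":-0.39,"rz":-10,"gripper":0},{"dx":0.36,"dy":-0.39,"rz":-10,"gripper":0},{"dx":0.36,"dy":-0.39,"rz":-10,"gripper":0},{"dx":0.36,"dy":-0.39,"rz":-10,"gripper":0},{"dx":0.36,"dy":-0.39,"rz":-10,"gripper":0},{"dx":0.36,"dy":-0.39,"rz":-10,"gripper":0}]' 40
python3 -m jog '[{"gripper":0,"dx":0.0,"dy":0.0,"dz":0},{"gripper":0,"dx":0,"dy":0}]'
cat >> h.py <<'E'
from scipy.spatial.transform import Rotation as R
def rect(p):
    (c,s,a)=cv2.minAreaRect((p[:,:2]*1000).astype(np.float32)); 
    b=cv2.boxPoints((c,s,a));e=[b[1]-b[0],b[2]-b[1]];l=max(e,key=np.linalg.norm)
    return np.round(c,1),np.round(s,1),round(float(np.degrees(np.arctan2(l[1],l[0]))%180),1)
def state():
    o=get_obs();M=R.from_quat(np.roll(o["tool_rot"],-1)).as_matrix()
    print("t",o["t"],"p",o["eef_pos"].round(4) if hasattr(o["eef_pos"],"round") else o["eef_pos"],"jaw yaw",round(float(np.degrees(np.arctan2(M[1,1],M[0,1]))),1),"xaxis",M[:,0].round(3),"F",np.round(o["contact_force"],1),"M",np.round(o["torque"],2),"w",o["gripper_width"],"q",np.round(o["q"],2))
E
python3 - <<'E'
from h import *
state()
im=read_camera("wrist");cv2.imwrite("pics/w1.png",im["pixels"])
P,ok=pts(im);Z=P[...,2]
for d in cut_out("wrist","brick"): print(d["conf"],d["box"])
m=ok&(np.hypot(P[...,0]-.579,P[...,1]-.245)<.08)
print(m.sum(),rect(P[m&(Z>.04)&(Z<.055)]), rect(P[m&(Z>.01)&(Z<.055)]),np.median(Z[m&(Z>.03)]))
E
```

```text
t 0.8 p [0.2173 0.6391 0.2503] jaw yaw 71.2 xaxis [-0. -0. -1.] F [-0.5  0.4 -0.2] M [-0.08  0.03  0.03] w 0.9989536860208997 q [-1.35  0.48  0.02  1.56 -0.01  1.11 -0.08]
0 (array([0., 0.]), array([0., 0.]), 0.0) (array([0., 0.]), array([0., 0.]), 0.0) nan$[0]: bad value
$[0]: bad value
  return _methods._mean(a, axis=axis, dtype=dtype,
  ret = ret.dtype.type(ret / rcount)
```

```bash
python3 -m jog '[{"gripper":0,"dx":0.18,"dy":-0.195,"dz":0,"rx":0,"ry":0,"rz":-5},{"gripper":0,"dx":0.36,"dy":-0.39,"dz":0,"rx":0,"ry":0,"rz":-10},{"gripper":0,"dx":0.36,"dy":-0.39,"dz":0,"rx":0,"ry":0,"rz":-10},{"gripper":0,"dx":0.36,"dy":-0.39,"dz":0,"rx":0,"ry":0,"rz":-10},{"gripper":0,"dx":0.36,"dy":-0.39,"dz":0,"rx":0,"ry":0,"rz":-10},{"gripper":0,"dx":0.36,"dy":-0.39,"dz":0,"rx":0,"ry":0,"rz":-10},{"gripper":0,"dx":0.36,"dy":-0.39,"dz":0,"rx":0,"ry":0,"rz":-10},{"gripper":0,"dx":0.36,"dy":-0.39,"dz":0,"rx":0,"ry":0,"rz":-10},{"gripper":0,"dx":0.36,"dy":-0.39,"dz":0,"rx":0,"ry":0,"rz":-10},{"gripper":0,"dx":0.36,"dy":-0.39,"dz":0,"rx":0,"ry":0,"rz":-10}]' 40
python3 -c "
from h import *
state()"
```

```text
t: 1.9
eef_pos: [0.5576, 0.2701, 0.2506]
tool_rot: [0.685, 0.176, 0.685, -0.175]
contact_force: [0.7, 0.3, 0.7]
gripper_width: 0.999
t 1.9 p [0.5576 0.2701 0.2506] jaw yaw 61.2 xaxis [ 0.     0.001 -1.   ] F [0.7 0.3 0.7] M [0.05 0.01 0.02] w 0.9985293161932661 q [-0.71  0.39  0.21  1.71 -0.09  1.06  0.6 ]
```

```bash
python3 -m jog '[{"gripper":0,"dx":0.02,"dy":-0.025,"dz":0,"rx":0,"ry":0,"rz":0},{"gripper":0,"dx":0.02,"dy":-0.025,"dz":0,"rx":0,"ry":0,"rz":0},{"gripper":0,"dx":0.02,"dy":-0.025,"dz":0,"rx":0,"ry":0,"rz":0}]'
python3 - <<'E'
from h import *
im=read_camera("wrist");cv2.imwrite("pics/w1.png",im["pixels"])
state()
P,ok=pts(im);Z=P[...,2]
for d in cut_out("wrist","brick"): print(d["conf"],d["box"])
m=ok&(np.hypot(P[...,0]-.579,P[...,1]-.245)<.08)
print(m.sum(),rect(P[m&(Z>.04)&(Z<.055)]), rect(P[m&(Z>.01)&(Z<.055)]),np.median(Z[m&(Z>.03)]))
E
```

```text
t: 2.2
eef_pos: [0.5767, 0.2462, 0.2502]
tool_rot: [0.685, 0.176, 0.685, -0.176]
contact_force: [-0.1, 1.0, -0.4]
gripper_width: 1.003
t 2.25 p [0.5759 0.2476 0.2502] jaw yaw 61.3 xaxis [-0.001  0.001 -1.   ] F [ 0.1  0.5 -0.7] M [ 0.07 -0.   -0.04] w 0.9983486950528421 q [-0.67  0.4   0.22  1.69 -0.1   1.06  0.65]
0.67 [323.4, 164.9, 55.2, 98.6]
50115 (array([579.5, 248.1]), array([54.1, 99.8]), 151.5) (array([579.4, 248.1]), array([54.1, 99.8]), 151.5) 0.2992976030670663
```

View pics/w1.png

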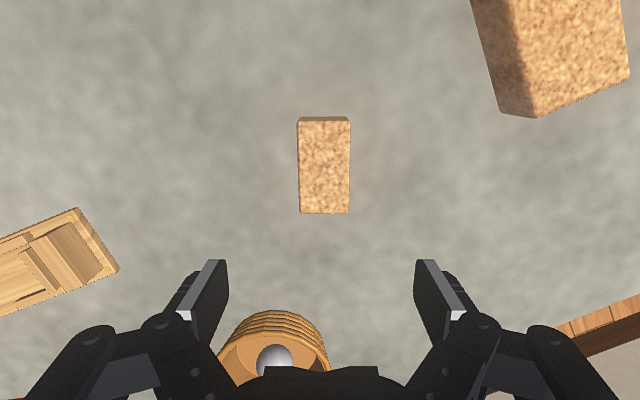

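The brick is at px (323,165), aligned with the jaws. Its fit is (0.5795, 0.248), 151.5°. I'm going down to grasp it.

```bash
python3 -m jog '[{"gripper":0,"dx":0.004,"dy":0.0,"dz":-0.05,"rx":0,"ry":0,"rz":0},{"gripper":0,"dx":0.004,"dy":0.0,"dz":-0.1,"rx":0,"ry":0,"rz":0},{"gripper":0,"dx":0.004,"dy":0.0,"dz":-0.15,"rx":0,"ry":0,"rz":0},{"gripper":0,"dx":0.004,"dy":0.0,"dz":-0.19,"rx":0,"ry":0,"rz":0},{"gripper":0,"dx":0.004,"dy":0.0,"dz":-0.214,"rx":0,"ry":0,"rz":0},{"gripper":0,"dx":0.004,"dy":0.0,"dz":-0.214,"rx":0,"ry":0,"rz":0},{"gripper":0,"dx":0.004,"dy":0.0,"dz":-0.214,"rx":0,"ry":0,"rz":0}]' 30
python3 -m jog '[{"gripper":1,"dx":0,"dy":0,"dz":0,"rx":0,"ry":0,"rz":0},{"gripper":1,"dx":0,"dy":0,"dz":0,"rx":0,"ry":0,"rz":0},{"gripper":1,"dx":0,"dy":0,"dz":0,"rx":0,"ry":0,"rz":0},{"gripper":1,"dx":0,"dy":0,"dz":0,"rx":0,"ry":0,"rz":0},{"gripper":1,"dx":0,"dy":0,"dz":0,"rx":0,"ry":0,"rz":0},{"gripper":1,"dx":0,"dy":0,"dz":0,"rx":0,"ry":0,"rz":0},{"gripper":1,"dx":0,"dy":0,"dz":0,"rx":0,"ry":0,"rz":0}]' 30
```

```text
t: 3.0
eef_pos: [0.5801, 0.2482, 0.0368]
tool_rot: [0.685, 0.175, 0.685, -0.175]
contact_force: [0.2, 0.6, 0.1]
gripper_width: 0.999
t: 3.7
eef_pos: [0.5816, 0.2475, 0.0383]
tool_rot: [0.686, 0.177, 0.684, -0.175]
contact_force: [-1.3, 0.3, 7.4]
gripper_width: 0.626
```

```bash
python3 -m jog '[{"gripper":1,"dx":0,"dy":0,"dz":0.05,"rx":0,"ry":0,"rz":0},{"gripper":1,"dx":0,"dy":0,"dz":0.1,"rx":0,"ry":0,"rz":0},{"gripper":1,"dx":0,"dy":-0.03,"dz":0.14,"rx":0,"ry":0,"rz":-8},{"gripper":1,"dx":0,"dy":-0.06,"dz":0.18,"rx":0,"ry":0,"rz":-16},{"gripper":1,"dx":0,"dy":-0.1,"dz":0.21,"rx":0,"ry":0,"rz":-24},{"gripper":1,"dx":0,"dy":-0.15,"dz":0.21,"rx":0,"ry":0,"rz":-32},{"gripper":1,"dx":0,"dy":-0.2,"dz":0.21,"rx":0,"ry":0,"rz":-40},{"gripper":1,"dx":0,"dy":-0.25,"dz":0.21,"rx":0,"ry":0,"rz":-48},{"gripper":1,"dx":-0.02,"dy":-0.29,"dz":0.21,"rx":0,"ry":0,"rz":-56},{"gripper":1,"dx":-0.03,"dy":-0.33,"dz":0.21,"rx":0,"ry":0,"rz":-64}]'
python3 -m jog '[{"gripper":1,"dx":-0.02,"dy":-0.05,"dz":0,"rx":0,"ry":0,"rz":-4},{"gripper":1,"dx":-0.04,"dy":-0.1,"dz":0,"rx":0,"ry":0,"rz":-4},{"gripper":1,"dx":-0.06,"dy":-0.14,"dz":0,"rx":0,"ry":0,"rz":-4},{"gripper":1,"dx":-0.08,"dy":-0.18,"dz":0,"rx":0,"ry":0,"rz":-4},{"gripper":1,"dx":-0.08,"dy":-0.19,"dz":0,"rx":0,"ry":0,"rz":-4},{"gripper":1,"dx":-0.08,"dy":-0.19,"dz":0,"rx":0,"ry":0,"rz":-4},{"gripper":1,"dx":-0.08,"dy":-0.19,"dz":0,"rx":0,"ry":0,"rz":-4}]'
python3 - <<'E'
from h import *
im=read_camera("wrist");cv2.imwrite("pics/w2.png",im["pixels"]);np.savez("w2.npz",**im)
state()
P,ok=pts(im);X,Y,Z=P[...,0],P[...,1],P[...,2]
m=ok&(np.hypot(X-.519,Y+.155)<.16)
for lo,hi in [(.006,.1),(.008,.016),(.019,.03),(.037,.048),(.04,.06),(.08,.1)]: print(lo,hi,(m&(Z>lo)&(Z<hi)).sum(),rect(P[m&(Z>lo)&(Z<hi)]))
for b in [Y<-.16,Y>-.16]:print(rect(P[m&(Z>.035)&(Z<.06)&b]))
E
```

```text
t: 4.7
eef_pos: [0.5488, -0.0855, 0.2468]
tool_rot: [0.486, 0.514, 0.486, -0.514]
contact_force: [0.6, 0.1, -1.1]
gripper_width: 0.625
t: 5.4
eef_pos: [0.4711, -0.2721, 0.2464]
tool_rot: [0.47, 0.529, 0.47, -0.528]
contact_force: [-0.6, 0.4, -0.3]
gripper_width: 0.627
t 5.45 p [ 0.4713 -0.2716  0.2462] jaw yaw -6.6 xaxis [ 0.     0.001 -1.   ] F [-0.3 -0.3 -0.6] M [0.04 0.03 0.02] w 0.6296631894812832 q [-0.13  0.31  0.66  1.91 -0.22  1.    0.52]
0.006 0.1 13907 (array([ 514.5, -191.9]), array([148.6,  95.8]), 83.1)
0.008 0.016 9290 (array([ 514.3, -191.8]), array([148.6,  95.4]), 83.0)
0.019 0.03 1841 (array([ 517.2, -169.9]), array([99.4, 86.1]), 83.4)
0.037 0.048 1309 (array([ 495.9, -231.9]), array([50. , 53.5]), 173.4)
0.04 0.06 1332 (array([ 495.9, -231.9]), array([50. , 53.5]), 173.4)
0.08 0.1 1169 (array([ 504.6, -229. ]), array([55.8, 14.3]), 25.7)
(array([ 495.9, -231.9]), array([50. , 53.5]), 173.4)
(array([0., 0.]), array([0., 0.]), 0.0)
```

View pics/w2.png

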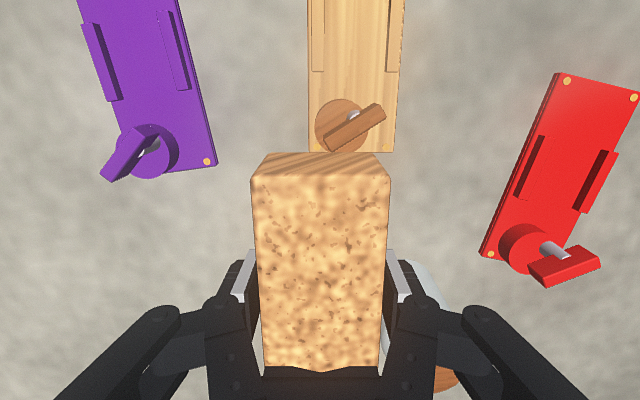

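The wrist picture shows the bamboo knob at px (345,125), with the board end at row 150 and the brick held squarely. The frame origin comes out at about (0.5188, −0.1565), yaw 83.2°. The pivot from the bar fit, (0.510, −0.2264), agrees with that.

```bash
python3 -m jog '[{"gripper":1,"dx":0.018,"dy":0.04,"dz":0,"rx":0,"ry":0,"rz":0},{"gripper":1,"dx":0.033,"dy":0.08,"dz":0,"rx":0,"ry":0,"rz":0},{"gripper":1,"dx":0.048,"dy":0.117,"dz":0,"rx":0,"ry":0,"rz":0},{"gripper":1,"dx":0.048,"dy":0.117,"dz":-0.05,"rx":0,"ry":0,"rz":0},{"gripper":1,"dx":0.048,"dy":0.117,"dz":-0.1,"rx":0,"ry":0,"rz":0},{"gripper":1,"dx":0.048,"dy":0.117,"dz":-0.12,"rx":0,"ry":0,"rz":0},{"gripper":1,"dx":0.048,"dy":0.117,"dz":-0.12,"rx":0,"ry":0,"rz":0}]'
python3 - <<'E'
from h import *
th=np.radians(83.2);D=np.array([np.cos(th),np.sin(th)]);N=np.array([-D[1],D[0]]);O=np.array([.5188,-.1565])
def fr(P): return np.stack([(P[...,:2]-O)@D,(P[...,:2]-O)@N],-1)*1000
for c in ["top","scene"]:
    im=dict(np.load(c+"0.npz"));P,ok=pts(im);f=fr(P);Z=P[...,2]
    m=ok&(abs(f[...,1])<24)&(f[...,0]>40)&(f[...,0]<120)
    for lo,hi in [(.045,.056),(.03,.045),(.018,.03)]:
        s=f[m&(Z>lo)&(Z<hi)];print(c,lo,len(s),np.percentile(s,[0,3,50,97],axis=0).round(1).tolist() if len(s) else "")
state()
im=read_camera("wrist");cv2.imwrite("pics/w3.png",im["pixels"])
P,ok=pts(im);f=fr(P);Z=P[...,2]
for lo,hi in [(.008,.016),(.019,.03),(.045,.056)]:
    s=f[ok&(abs(f[...,1])<60)&(abs(f[...,0])<125)&(Z>lo)&(Z<hi)];print("w",lo,len(s),np.percentile(s,[0,2,50,98,100],axis=0).round(1).tolist() if len(s) else "")
s=ok&(abs(f[...,1])<60)&(abs(f[...,0])<120)&(Z>.11)&(Z<.155);print("brick top",s.sum(),rect(np.c_[f[s]/1000,f[s][:,:1]]) if s.sum() else"",np.median(Z[s]))
E
```

```text
t: 6.15
eef_pos: [0.5167, -0.1534, 0.1232]
tool_rot: [-0.469, -0.526, -0.472, 0.529]
contact_force: [0.1, -0.0, 0.4]
gripper_width: 0.628
top 0.045 170 [[54.0, -23.5], [55.3, -22.4], [79.9, -0.8], [96.0, 22.3]]
top 0.03 25 [[63.9, -22.6], [64.2, -22.3], [68.5, 5.3], [97.2, 22.5]]
top 0.018 11 [[42.0, -22.9], [48.6, -21.8], [67.4, -4.8], [97.4, 15.9]]
scene 0.045 171 [[59.5, -23.8], [60.7, -22.7], [85.6, -1.2], [102.3, 21.3]]
scene 0.03 43 [[68.1, -22.2], [68.6, -21.2], [71.4, -1.3], [103.1, 22.5]]
scene 0.018 27 [[68.2, -22.7], [68.6, -21.3], [69.8, -2.9], [102.8, 19.3]]
t 6.15 p [ 0.5167 -0.1534  0.1232] jaw yaw -6.6 xaxis [-0.007  0.001 -1.   ] F [ 0.1 -0.   0.4] M [ 0.04  0.   -0.  ] w 0.6281107581446428 q [-0.25  0.47  0.54  2.02 -0.34  0.75  0.38]
w 0.008 6185 [[22.8, -47.6], [39.8, -46.1], [68.5, 1.3], [108.9, 46.3], [109.7, 47.9]]
w 0.019 523 [[28.0, -42.7], [31.6, -42.3], [43.1, -32.2], [68.0, 42.4], [68.1, 43.1]]
w 0.045 7238 [[57.7, -35.0], [59.0, -32.6], [85.6, 0.0], [100.2, 32.9], [100.9, 35.2]]
brick top 31065 (array([6.4, 2.9]), array([ 99.4, 106.8]), 142.8) 0.13029923804374838
```

View pics/w3.png

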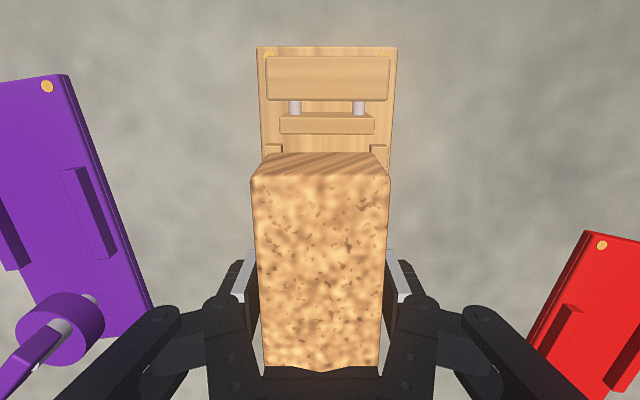

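The picture shows the frame's stop plate at about px (327,124), just ahead of the brick, with the frame centred. The stop face is at frame x ≈ 58 mm. Next I lower the brick to just above the rails and check its lateral position.

```bash
python3 -m jog '[{"gripper":1,"dx":0,"dy":0,"dz":-0.03,"rx":0,"ry":0,"rz":0},{"gripper":1,"dx":0,"dy":0,"dz":-0.055,"rx":0,"ry":0,"rz":0},{"gripper":1,"dx":0,"dy":0,"dz":-0.055,"rx":0,"ry":0,"rz":0},{"gripper":1,"dx":0,"dy":0,"dz":-0.055,"rx":0,"ry":0,"rz":0}]'
cat >> h.py <<'E'
th=np.radians(83.2);D=np.array([np.cos(th),np.sin(th)]);N=np.array([-D[1],D[0]]);O=np.array([.5188,-.1565])
def fr(P): return np.stack([(P[...,:2]-O)@D,(P[...,:2]-O)@N],-1)*1000
E
python3 - <<'E'
from h import *
im=read_camera("wrist");cv2.imwrite("pics/w4.png",im["pixels"])
state();o=get_obs();print("tcp frame",fr(np.array(o["eef_pos"])[None]))
P,ok=pts(im);f=fr(P);Z=P[...,2]
t=ok&(abs(f[...,1])<60)&(abs(f[...,0])<60)&(Z>.06)&(Z<.085);zt=np.median(Z[t]);print(zt)
for a,b in [(0,10),(20,30),(35,45),(45,60)]:
    s=f[t&(abs(Z-zt)<.003)&(f[...,0]>a)&(f[...,0]<b)];print(a,len(s),np.percentile(s,[0,1,99,100],axis=0).round(1).tolist() if len(s) else "")
for lo,hi in [(.019,.03)]:
  for sg in (1,-1):
    s=f[ok&(sg*f[...,1]>20)&(abs(f[...,1])<60)&(f[...,0]>0)&(f[...,0]<55)&(Z>lo)&(Z<hi)];print("rail",len(s),np.percentile(s,[0,2,98,100],axis=0).round(1).tolist() if len(s) else "")
E
```

```text
t: 6.6
eef_pos: [0.5196, -0.1562, 0.0729]
tool_rot: [0.47, 0.529, 0.469, -0.528]
contact_force: [1.1, 0.6, -1.0]
gripper_width: 0.625
t 6.65 p [ 0.52   -0.1565  0.0733] jaw yaw -6.8 xaxis [ 0.003 -0.    -1.   ] F [ 1.6 -0.7 -0.7] M [ 0.06  0.07 -0.01] w 0.625303935755082 q [-0.19  0.55  0.48  2.04 -0.41  0.65  0.44]
tcp frame [[ 0.16285894 -1.16696592]]
0.07986369395882913
0 2860 [[0.0, -40.9], [0.1, -39.1], [9.9, 38.5], [10.0, 40.1]]
20 2959 [[20.0, -27.0], [20.1, -26.1], [29.9, 25.8], [30.0, 26.9]]
35 3338 [[35.0, -27.1], [35.1, -26.0], [44.9, 25.8], [45.0, 26.8]]
45 2867 [[45.0, -26.9], [45.1, -25.7], [52.4, 25.7], [52.8, 26.8]]
rail 778 [[0.0, 31.0], [1.5, 32.3], [45.7, 43.0], [45.9, 43.3]]
rail 675 [[0.0, -42.9], [1.6, -42.6], [45.7, -32.7], [45.9, -31.0]]
```

The brick is laterally centred between the rails (−27 to +26.9 against ±31), with its +x end at 52.8 mm. I'm lowering it and releasing.

```bash
python3 -m jog '[{"gripper":1,"dx":0,"dy":0,"dz":-0.01,"rx":0,"ry":0,"rz":0},{"gripper":1,"dx":0,"dy":0,"dz":-0.018,"rx":0,"ry":0,"rz":0},{"gripper":1,"dx":0,"dy":0,"dz":-0.022,"rx":0,"ry":0,"rz":0},{"gripper":1,"dx":0,"dy":0,"dz":-0.022,"rx":0,"ry":0,"rz":0},{"gripper":1,"dx":0,"dy":0,"dz":-0.022,"rx":0,"ry":0,"rz":0}]'
python3 -c "
from h import *
state()"
```

```text
t: 7.15
eef_pos: [0.5184, -0.1561, 0.0498]
tool_rot: [0.469, 0.529, 0.47, -0.529]
contact_force: [-2.7, 1.7, 9.6]
gripper_width: 0.625
t 7.15 p [ 0.5184 -0.1561  0.0498] jaw yaw -6.8 xaxis [-0.     0.001 -1.   ] F [-2.7  1.7  9.6] M [0.35 0.7  0.04] w 0.6245473057944998 q [-0.17  0.58  0.45  2.04 -0.44  0.61  0.46]
```

```bash
python3 -m jog '[{"gripper":0,"dx":0,"dy":0,"dz":0,"rx":0,"ry":0,"rz":0},{"gripper":0,"dx":0,"dy":0,"dz":0,"rx":0,"ry":0,"rz":0},{"gripper":0,"dx":0,"dy":0,"dz":0,"rx":0,"ry":0,"rz":0},{"gripper":0,"dx":0,"dy":0,"dz":0,"rx":0,"ry":0,"rz":0},{"gripper":0,"dx":0,"dy":0,"dz":0,"rx":0,"ry":0,"rz":0},{"gripper":0,"dx":0,"dy":0,"dz":0.03,"rx":0,"ry":0,"rz":0},{"gripper":0,"dx":0,"dy":0,"dz":0.08,"rx":0,"ry":0,"rz":0},{"gripper":0,"dx":0,"dy":0,"dz":0.13,"rx":0,"ry":0,"rz":0},{"gripper":0,"dx":0,"dy":-0.03,"dz":0.17,"rx":0,"ry":0,"rz":-8},{"gripper":0,"dx":-0.008,"dy":-0.07,"dz":0.17,"rx":0,"ry":0,"rz":-16}]'
python3 -m jog '[{"gripper":0,"dx":0,"dy":0,"dz":0,"rx":0,"ry":0,"rz":-8},{"gripper":0,"dx":0,"dy":0,"dz":0,"rx":0,"ry":0,"rz":-16},{"gripper":0,"dx":0,"dy":0,"dz":0,"rx":0,"ry":0,"rz":-24},{"gripper":0,"dx":0,"dy":0,"dz":0,"rx":0,"ry":0,"rz":-32},{"gripper":0,"dx":0,"dy":0,"dz":0,"rx":0,"ry":0,"rz":-40},{"gripper":0,"dx":0,"dy":0,"dz":0,"rx":0,"ry":0,"rz":-41.5},{"gripper":0,"dx":0,"dy":0,"dz":0,"rx":0,"ry":0,"rz":-41.5},{"gripper":0,"dx":0,"dy":0,"dz":0,"rx":0,"ry":0,"rz":-41.5}]' 50
python3 - <<'E'
from h import *
im=read_camera("wrist");cv2.imwrite("pics/w5.png",im["pixels"])
state()
P,ok=pts(im);f=fr(P);Z=P[...,2]
b=ok&(abs(f[...,1])<40)&(abs(f[...,0]+70)<50)&(Z>.08)&(Z<.1);print("bar",b.sum(),rect(P[b]))
t=ok&(abs(f[...,1])<60)&(abs(f[...,0]-3)<60)&(Z>.053)&(Z<.062);print("brick",t.sum(),rect(np.c_[f[t]/1000,f[t]]),np.median(Z[t]))
E
```

```text
t: 8.15
eef_pos: [0.5148, -0.2263, 0.2249]
tool_rot: [0.394, 0.592, 0.389, -0.586]
contact_force: [1.1, -0.8, 0.4]
gripper_width: 1.0
t: 8.95
eef_pos: [0.5104, -0.2263, 0.2193]
tool_rot: [-0.158, -0.689, -0.158, 0.689]
contact_force: [-0.3, -0.6, -0.4]
gripper_width: 1.002
t 9.0 p [ 0.5104 -0.2263  0.2193] jaw yaw -64.2 xaxis [ 0.  0. -1.] F [-0.6 -0.2  0.3] M [ 0.03 -0.04  0.07] w 1.0025622427048166 q [-0.37  0.43  0.88  1.91 -0.4   0.98 -0.42]
bar 1127 (array([ 504.9, -228.6]), array([56.2, 13.6]), 26.1)
brick 7060 (array([7.5, 0.8]), array([ 55.1, 110.8]), 179.5) 0.05723217872295372
```

View pics/w5.png

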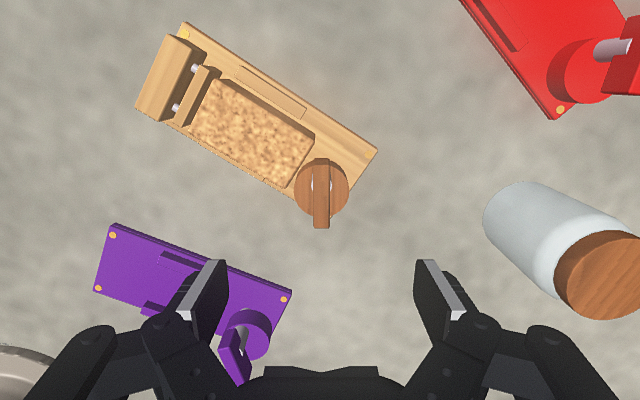

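The brick lies flat in the bay at px (250,135), with its top at 57 mm. The bar is upright at px (321,193) and aligned with the jaws. I'm going down to grip it.

```bash
python3 -m jog '[{"gripper":0,"dx":0,"dy":0,"dz":-0.05,"rx":0,"ry":0,"rz":0},{"gripper":0,"dx":0,"dy":0,"dz":-0.1,"rx":0,"ry":0,"rz":0},{"gripper":0,"dx":0,"dy":0,"dz":-0.137,"rx":0,"ry":0,"rz":0},{"gripper":0,"dx":0,"dy":0,"dz":-0.137,"rx":0,"ry":0,"rz":0},{"gripper":0.6,"dx":0,"dy":0,"dz":-0.137,"rx":0,"ry":0,"rz":0},{"gripper":1,"dx":0,"dy":0,"dz":-0.137,"rx":0,"ry":0,"rz":0},{"gripper":1,"dx":0,"dy":0,"dz":-0.137,"rx":0,"ry":0,"rz":0},{"gripper":1,"dx":0,"dy":0,"dz":-0.137,"rx":0,"ry":0,"rz":0},{"gripper":1,"dx":0,"dy":0,"dz":-0.137,"rx":0,"ry":0,"rz":0},{"gripper":1,"dx":0,"dy":0,"dz":-0.137,"rx":0,"ry":0,"rz":0}]' 60
python3 -m jog '[{"gripper":1,"dx":0,"dy":0,"dz":0,"rx":0,"ry":0,"rz":0},{"gripper":1,"dx":0,"dy":0,"dz":0,"rx":0,"ry":0,"rz":0},{"gripper":1,"dx":0,"dy":0,"dz":0,"rx":0,"ry":0,"rz":0}]'
python3 -c "
from h import *
state()"
```

```text
t: 10.0
eef_pos: [0.5113, -0.2265, 0.0836]
tool_rot: [0.158, 0.69, 0.157, -0.689]
contact_force: [-1.5, 1.1, 8.2]
gripper_width: 0.171
t: 10.3
eef_pos: [0.5113, -0.2265, 0.0836]
tool_rot: [0.158, 0.69, 0.157, -0.689]
contact_force: [-1.1, 0.8, 8.7]
gripper_width: 0.169
t 10.3 p [ 0.5113 -0.2265  0.0836] jaw yaw -64.3 xaxis [ 0.002  0.    -1.   ] F [-1.1  0.8  8.7] M [ 0.27  0.29 -0.  ] w 0.16887360891855946 q [-0.22  0.62  0.71  2.   -0.6   0.74 -0.27]
```

```bash
python3 -m jog '[{"gripper":1,"dx":0,"dy":0,"dz":0,"rx":0,"ry":0,"rz":-4},{"gripper":1,"dx":0,"dy":0,"dz":0,"rx":0,"ry":0,"rz":-8},{"gripper":1,"dx":0,"dy":0,"dz":0,"rx":0,"ry":0,"rz":-12},{"gripper":1,"dx":0,"dy":0,"dz":0,"rx":0,"ry":0,"rz":-14},{"gripper":1,"dx":0,"dy":0,"dz":0,"rx":0,"ry":0,"rz":-15},{"gripper":1,"dx":0,"dy":0,"dz":0,"rx":0,"ry":0,"rz":-16}]'
python3 -c "
from h import *
state()"
python3 -m jog '[{"gripper":1,"dx":0,"dy":0,"dz":0,"rx":0,"ry":0,"rz":-2},{"gripper":1,"dx":0,"dy":0,"dz":0,"rx":0,"ry":0,"rz":-4},{"gripper":1,"dx":0,"dy":0,"dz":0,"rx":0,"ry":0,"rz":-6},{"gripper":1,"dx":0,"dy":0,"dz":0,"rx":0,"ry":0,"rz":-7},{"gripper":1,"dx":0,"dy":0,"dz":0,"rx":0,"ry":0,"rz":-8},{"gripper":1,"dx":0,"dy":0,"dz":0,"rx":0,"ry":0,"rz":-9}]'
python3 -c "
from h import *
state()"
```

```text
t: 10.9
eef_pos: [0.5113, -0.2267, 0.0836]
tool_rot: [0.06, 0.705, 0.06, -0.704]
contact_force: [-1.0, 0.6, 7.9]
gripper_width: 0.171
t 10.9 p [ 0.5113 -0.2267  0.0836] jaw yaw -80.3 xaxis [ 0.002 -0.    -1.   ] F [-1.   0.6  7.9] M [0.09 0.28 0.26] w 0.17098279395860763 q [-0.27  0.65  0.78  2.   -0.66  0.76 -0.49]
t: 11.5
eef_pos: [0.5113, -0.2268, 0.0836]
tool_rot: [0.005, 0.708, 0.004, -0.706]
contact_force: [-0.1, 1.0, 8.6]
gripper_width: 0.176
t 11.5 p [ 0.5113 -0.2268  0.0836] jaw yaw -89.3 xaxis [ 0.002 -0.001 -1.   ] F [-0.1  1.   8.6] M [0.   0.23 0.25] w 0.17620674744030237 q [-0.3   0.66  0.82  2.01 -0.7   0.78 -0.61]
```

```bash
python3 -m jog '[{"gripper":1,"dx":0,"dy":0,"dz":0,"rx":0,"ry":0,"rz":-1},{"gripper":1,"dx":0,"dy":0,"dz":0,"rx":0,"ry":0,"rz":-2},{"gripper":1,"dx":0,"dy":0,"dz":0,"rx":0,"ry":0,"rz":-3},{"gripper":1,"dx":0,"dy":0,"dz":0,"rx":0,"ry":0,"rz":-4},{"gripper":1,"dx":0,"dy":0,"dz":0,"rx":0,"ry":0,"rz":-5}]' >/dev/null
python3 -c "
from h import *
state()"
python3 -m jog '[{"gripper":1,"dx":0,"dy":0,"dz":0,"rx":0,"ry":0,"rz":-1},{"gripper":1,"dx":0,"dy":0,"dz":0,"rx":0,"ry":0,"rz":-2},{"gripper":1,"dx":0,"dy":0,"dz":0,"rx":0,"ry":0,"rz":-3},{"gripper":1,"dx":0,"dy":0,"dz":0,"rx":0,"ry":0,"rz":-4}]' >/dev/null
python3 -c "
from h import *
state()"
```

```text
t 12.0 p [ 0.5113 -0.2269  0.0836] jaw yaw -94.3 xaxis [ 0.002 -0.001 -1.   ] F [-2.1  0.4  7.3] M [-0.01  0.24  0.27] w 0.1721231830511642 q [-0.31  0.67  0.84  2.01 -0.72  0.79 -0.68]
t 12.4 p [ 0.5113 -0.2269  0.0836] jaw yaw -98.3 xaxis [ 0.002 -0.001 -1.   ] F [-1.3 -0.9  7.8] M [-0.06  0.23  0.37] w 0.1705944613720128 q [-0.32  0.68  0.86  2.01 -0.74  0.79 -0.73]
```

```bash
python3 -m jog '[{"gripper":1,"dx":0,"dy":0,"dz":0,"rx":0,"ry":0,"rz":-1},{"gripper":1,"dx":0,"dy":0,"dz":0,"rx":0,"ry":0,"rz":-2}]' >/dev/null
python3 -c "
from h import *
state()"
python3 -m jog '[{"gripper":1,"dx":0,"dy":0,"dz":0,"rx":0,"ry":0,"rz":-1},{"gripper":1,"dx":0,"dy":0,"dz":0,"rx":0,"ry":0,"rz":-1.5}]' >/dev/null
python3 -c "
from h import *
state()"
```

```text
t 12.6 p [ 0.5113 -0.227   0.0836] jaw yaw -100.2 xaxis [ 0.002 -0.001 -1.   ] F [ 0.8 -0.2  6.9] M [-0.04  0.23  0.46] w 0.173686663646665 q [-0.33  0.69  0.87  2.01 -0.74  0.8  -0.76]
t 12.8 p [ 0.5112 -0.227   0.0836] jaw yaw -101.7 xaxis [ 0.002 -0.001 -1.   ] F [-1.1 -0.3  7.9] M [-0.08  0.27  0.53] w 0.17276851727817613 q [-0.33  0.69  0.88  2.01 -0.75  0.8  -0.78]
```

```bash
python3 -m jog '[{"gripper":1,"dx":0,"dy":0,"dz":0,"rx":0,"ry":0,"rz":-1},{"gripper":1,"dx":0,"dy":0,"dz":0,"rx":0,"ry":0,"rz":-2},{"gripper":1,"dx":0,"dy":0,"dz":0,"rx":0,"ry":0,"rz":-3}]' >/dev/null
python3 -c "
from h import *
state()"
python3 -m jog '[{"gripper":1,"dx":0,"dy":0,"dz":0,"rx":0,"ry":0,"rz":-1}]' >/dev/null
python3 -c "
from h import *
state()"
```

```text
t 13.1 p [ 0.5112 -0.2271  0.0836] jaw yaw -104.7 xaxis [ 0.002 -0.001 -1.   ] F [-1.6 -0.7  6.3] M [-0.19  0.3   0.7 ] w 0.17403918087190998 q [-0.34  0.7   0.89  2.01 -0.76  0.81 -0.82]
t 13.2 p [ 0.5112 -0.2271  0.0836] jaw yaw -105.7 xaxis [ 0.002 -0.001 -1.   ] F [-1.6 -0.2  7.6] M [-0.15  0.26  0.77] w 0.1722213327818955 q [-0.34  0.7   0.89  2.01 -0.77  0.81 -0.84]
```

```bash
python3 -m jog '[{"gripper":1,"dx":0,"dy":0,"dz":0,"rx":0,"ry":0,"rz":-1},{"gripper":1,"dx":0,"dy":0,"dz":0,"rx":0,"ry":0,"rz":-1}]' >/dev/null
python3 -c "
from h import *
state()
read_camera('top');state();read_camera('top');state()"
```

```text
t 13.4 p [ 0.5112 -0.2271  0.0836] jaw yaw -106.7 xaxis [ 0.002 -0.001 -1.   ] F [-1.1 -0.3  8.2] M [-0.16  0.31  0.75] w 0.17446912357508565 q [-0.34  0.7   0.9   2.01 -0.77  0.81 -0.85]
t 13.45 p [ 0.5112 -0.2271  0.0836] jaw yaw -106.7 xaxis [ 0.002 -0.001 -1.   ] F [-0.4 -0.9  7. ] M [-0.14  0.3   0.71] w 0.17606943923580243 q [-0.34  0.7   0.9   2.01 -0.77  0.81 -0.85]
t 13.5 p [ 0.5112 -0.2271  0.0836] jaw yaw -106.7 xaxis [ 0.002 -0.001 -1.   ] F [-1.1 -0.5  7.6] M [-0.16  0.28  0.74] w 0.1733492247679467 q [-0.34  0.7   0.9   2.01 -0.77  0.81 -0.85]
```

```bash
python3 -m jog '[{"gripper":1,"dx":0,"dy":0,"dz":0,"rx":0,"ry":0,"rz":-1}]' >/dev/null
python3 -c "
from h import *
state()"
python3 -m jog '[{"gripper":0,"dx":0,"dy":0,"dz":0,"rx":0,"ry":0,"rz":-1},{"gripper":0,"dx":0,"dy":0,"dz":0,"rx":0,"ry":0,"rz":-1},{"gripper":0,"dx":0,"dy":0,"dz":0,"rx":0,"ry":0,"rz":-1},{"gripper":0,"dx":0,"dy":0,"dz":0,"rx":0,"ry":0,"rz":-1},{"gripper":0,"dx":0,"dy":0,"dz":0,"rx":0,"ry":0,"rz":-1},{"gripper":0,"dx":0,"dy":0,"dz":0,"rx":0,"ry":0,"rz":-1},{"gripper":0,"dx":0,"dy":0,"dz":0.03,"rx":0,"ry":0,"rz":-1},{"gripper":0,"dx":0,"dy":0,"dz":0.08,"rx":0,"ry":0,"rz":-1},{"gripper":0,"dx":0,"dy":0,"dz":0.13,"rx":0,"ry":0,"rz":-1},{"gripper":0,"dx":0,"dy":0,"dz":0.15,"rx":0,"ry":0,"rz":-1}]'
python3 - <<'E'
from h import *
im=read_camera("wrist");cv2.imwrite("pics/w6.png",im["pixels"])
state()
P,ok=pts(im);f=fr(P);Z=P[...,2]
b=ok&(abs(f[...,1])<40)&(abs(f[...,0]+70)<50)&(Z>.08)&(Z<.1);print("bar",b.sum(),rect(P[b]))
t=ok&(abs(f[...,1])<30)&(f[...,0]>-52)&(f[...,0]<70)&(Z>.0545)&(Z<.062);print("brick",t.sum(),np.percentile(f[t],[0,1,99,100],axis=0).round(1).tolist(),np.median(Z[t]))
E
```

```text
t 13.6 p [ 0.5112 -0.2271  0.0836] jaw yaw -107.7 xaxis [ 0.002 -0.001 -1.   ] F [-2.3 -0.8  7.6] M [-0.28  0.4   0.86] w 0.17211996397710652 q [-0.34  0.7   0.9   2.01 -0.77  0.81 -0.87]
t: 14.6
eef_pos: [0.5116, -0.2279, 0.2364]
tool_rot: [-0.115, 0.699, -0.116, -0.696]
contact_force: [0.5, -0.4, -0.3]
gripper_width: 0.995
t 14.65 p [ 0.5123 -0.2282  0.2378] jaw yaw -108.8 xaxis [ 0.007 -0.002 -1.   ] F [ 2.2 -1.1  0.8] M [-0.05 -0.1  -0.03] w 1.000286254189374 q [-0.52  0.53  1.15  1.9  -0.55  1.07 -1.05]
bar 1005 (array([ 504.6, -225.1]), array([14.1, 55.6]), 169.3)
brick 5265 [[-42.1, -30.0], [-40.8, -28.8], [56.1, 23.7], [58.3, 26.1]] 0.05735516669312818
```

View pics/w6.png

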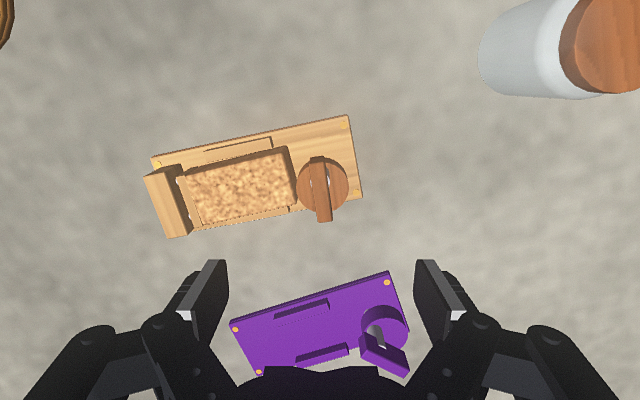

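The wrist view shows the brick at px (245,187), flat between the rails and hard against the stop plate at (185,205). The lobe disc at (322,185) bears on its other end, and the gripper is clear. I'll check the bystanders once, then hand in.

```bash
python3 - <<'E'
from h import *
a=dict(np.load("scene0.npz"))
im=read_camera("scene")
for l in ["jar","basket","big_block"]:
    d=cut_out("scene",l)[:1]; print(l,[np.round(x["box"]) for x in d])
state(); print(hand_in())
E
```

```text
jar [array([147., 206.,  41.,  52.])]
basket [array([324., 294.,  61.,  62.])]
big_block [array([486., 227.,  42.,  63.])]
t 14.85 p [ 0.51   -0.2257  0.2313] jaw yaw -108.8 xaxis [-0.001  0.001 -1.   ] F [-0.2 -0.4 -0. ] M [ 0.01 -0.04  0.02] w 1.0003893783727569 q [-0.52  0.53  1.14  1.91 -0.56  1.07 -1.04]
the job is handed in; nothing more can be done
None
```

The brick is clamped in the bamboo frame, the gripper has let go, and the job was handed in at t ≈ 14.9 s.

- **Placing:** I laid the brick flat between the rails. Its top measured 57 mm above the ledge, as it should resting on the board. Just before lowering, it sat at −27 to +27 mm against rail faces at ±31 mm.
- **Clamping:** I turned the knob clockwise until the twist rose from about 0.26 to 0.86 N m. That means a peak of about 20 N on the cork.
- **Last checks:** In the last wrist picture the brick is against the stop with the lobe on its other end. The gripper is open and clear, about 0.23 m above the ledge. The jar, basket and big block show in the same places to within detection noise.

Two things did not go exactly as planned:

- **Extra turn at release:** The rows that opened the fingers also carried a further 1° of turn, so the true peak may have been about 22 N. That is still below the 25 N limit, but I did not read it.
- **Knob angle:** The knob's final angle came out about 37° from the start, against about 44° turned by the tool. I put this down to give in the grip and the expected settling. The remaining clamp force is therefore an estimate of roughly 8 to 14 N, not a measurement.

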